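# Close the cross-started sample jar

## Task

The red lid of the sample jar in the bench clamp was put on wrong and only sits on top of the threads. Turn it back (anticlockwise) until it drops into the thread, then screw it on clockwise until it is fully home against its stop, with the yellow mark on the lid in line with the stripe on the jar, and let go. Leave everything else on the table where it is.

Things in the scene. Friction and masses are not known exactly. Their poses are not given: they have to be found in the camera images.
- lid_center (a point): Red round screw lid with four lugs, loose, 64 mm across, 24 mm tall, about 60 g. The point is its centre, half-way up on its axis; z up along the axis, x towards the lid's yellow mark. At the start it sits level on top of the jar's threads, 8 mm above jar_mouth. Its side is free all round for gripping; the jar's sloping shoulder begins 22 mm below the lid's lower edge, 15 mm once the lid is down.
- lid_mark (a point): Outer end of the yellow mark on the lid's flat top, 30 mm from the lid's axis. Seen from above, its angle anticlockwise of jar_stripe about the jar's axis is 8 to 38 degrees at the start.
- jar_mouth (a point): Centre of the rim of the clear jar's mouth, on the jar's axis, 125 mm above the table; z up, x towards the jar's yellow stripe. The jar (82 mm across, product inside, 44 mm foil-sealed neck) is clamped fast in a grey bench stand (plate 120 x 150 mm, black jaws 57 mm high) and cannot move or turn.
- jar_stripe (a point): Outer end of the yellow stripe on the jar's shoulder, 36 mm from the jar's axis; the stripe runs on down the jar and onto the stand's plate. When the lid is fully closed the lid's mark is in line with it; a firm stop ends the turn there.
- jar_thread (a point): Top of the four threads, on the jar's axis, 4 mm below the rim. With the lid on top of them, clockwise turning soon meets stops. Turned back anticlockwise to 51 to 72 degrees between mark and stripe, the lid drops 7 mm by its weight or a light push (lid_center then 1 mm above jar_mouth); then it turns clockwise freely under the threads to the stop. Side play 1.5 mm.
- cup: white open sample cup, 68 mm across, 60 mm tall; bystander beside the jar; origin at the centre of its underside
- scoop: blue-handled sampling spoon, 170 mm long, lying on the table; bystander beside the jar; origin at the middle of its length
- tape: roll of amber tape lying flat, 90 mm across, 40 mm tall; bystander; origin at the centre of its underside
- spare: another, closed jar with a green lid, 80 mm across, 110 mm tall; bystander, leave it; origin at the centre of its underside
- marker: black marker pen, 130 mm long, 16 mm thick, lying; bystander; origin at the middle of its length
Mind the look-alikes: they are no part of the job. Of the things like the part that bears lid_center, leave any that is blue; of the rest the smaller one is meant.

How it is judged:
By the outcome, as a careful person would: the job done as asked, in the order asked, and still so for the second after the job is handed in, with the robot touching nothing.
It also fails if it takes over 32 s, if anything falls off the work surface, if the arm or the gripper's body presses on something with over 40 N, if the wrist force passes 120 N, or if a joint passes its speed limit or range.

## Robot

A 6-joint arm with a two-finger parallel gripper is mounted at the origin on the work surface. World frame = base frame: x ahead of the robot, y to its left, z up, the work surface at z = 0. Lengths are in mm, angles in rad, forces in N, time in s.
With the tool pointing down it reaches from about 400 to 925 mm from the base axis. Payload 12.5 kg.
Tool frame: the origin (TCP) lies between the finger pads; the fingertips stand 14 mm ahead of it and the grasp point (between the pads) lies 5 mm behind it; x points along the fingers, y is the direction in which the jaws open and shut, and the axes are right-handed (so a half turn about x gives the same grasp; the last joint's range is limited). The gripper opens to 95 mm and grips with 3 to 60 N. Pads are 20 mm wide; open, the fingers measure 119 mm over their backs; the gripper's body (75 mm by 180 mm) begins 59 mm behind the grasp point.
Start: joints at [0.998, 0.491, 1.559, -0, 1.092, -0.106], TCP at [281.256, 558.158, 228.661] pointing down, gripper open.
Joint ranges: [-3.1, 3.1], [-0.84, 2.19], [0.05, 2.79], [-1.13, 4.28], [0.06, 2.93], [-2.69, 2.69]. Speed limits (rad/s): [2.22, 2.22, 2.79, 3.14, 3.14, 3.14].

## Interface

Orientations are given as [roll, pitch, yaw] about the fixed x, y, z axes, in that order (R = Rz(yaw) Ry(pitch) Rx(roll)).
In Python, from cell import env, cams gives the robot as it stands.
- The arm moves only by the tool carry_out, never from a script. Its arguments are lists of equal length, an entry for each row: "grip": the closure, from -1 (fully open) to 1 (shut); "linear": the shift along the tool's x, y, z scaled (see below), a list of three; "turn": the turn about the tool's x scaled (see below). In form: {"grip": [grip, ...], "linear": [[tx, ty, tz], ...], "turn": [turn, ...]}. A call has 1 to 5 rows; each row shifts and turns the commanded pose from where the row before left it, along the tool's axes as they then stand; what a row does not reach is not made up. The controller multiplies each number of a shift by 0.5 m and each number of a turn by 180 degrees. A row lasts 1/10 s, in which the tool goes at most 50 mm and 8.59 degrees, less where a joint would pass 70% of its speed; a pose out of reach is approached as far as the arm can. A call with a number of a shift or a turn outside -1 to 1 is refused whole. A call with a gripper value outside its range is refused whole. The fingers move at their own pace and stop on an object; the grip force is fixed at half the most. Time passes only in rows, so rows that do not move let the fingers close. It gives the time, the measured TCP pose, the force and the opening at its end, in the units of the state.
- env.state(): the state, without advancing time (a new reading comes with each control period).
- cams.read_camera(name): name is "scene" or "top" or "wrist"; returns the picture (420x560x3 uint8, blue, green, red); there is no depth.
- cams.camera_info(name): a dict with "fx", "fy", "cx", "cy" (pixels), "view" (4x4, takes a point from world to camera coordinates). Camera axes: x right, y down, z forward; pixel columns grow to the right and rows downward; lengths in mm; the calibration is good to about 2 mm. A picture is of the moment at which its call begins: read the wrist's pose just before it. camera_info takes no time and is no camera call; for the wrist camera it gives the pose at the moment of the call.
- env.job_done(): hands the job in, once; it reports no verdict.
The state is a dict: "t": time; "joints": joint angles; "qvel": joint speeds; "tau": joint torques, N m; "eef_pos": TCP position; "tcp_rot": TCP orientation; "ft_force": force on the tool from outside, world axes, zero at the start; "moment": the same for the moment, N m; "opening": opening from 0.0 (shut) to 1.0 (fully open).
Only numpy, scipy, OpenCV 4.12 (cv2) and the standard library are available. Lean on these libraries where they do the work, as an engineer would, in place of code of your own. Each camera call takes 0.05 s, during which the arm holds its last target. There are 200 camera calls.

## Working session

There is one attempt and no reset: what is moved stays moved. The work goes in short steps, Python scripts to look and compute and a tool call to move; the robot and the scene stay as the last step left them, time stands still between calls to the robot, and variables do not carry over. Pictures are saved under pics/ and viewed, about 8 in all and at most 12, crops included, and the job is handed in when it is done.

Besides the shell and the picture viewer there is one more tool, called after "Request:" as a command line: name --pt "numbers of a row" for each row, then --argument value for the rest. carry_out: Moves the arm, as the interface text tells. Shifts and turns lie within -1 to 1; 1 stands for 0.5 m of shift or 180 degrees of turn. Its arguments: {"type":"object","properties":{"grip":{"type":"array"},"linear":{"type":"array"},"turn":{"type":"array"}},"required":["grip","linear","turn"]}

```bash
mkdir -p pics; ls
python3 - <<'E'
from cell import env,cams
import cv2,numpy as np
np.set_printoptions(suppress=True,precision=3)
s=env.state();print({k:np.round(v,3) for k,v in s.items()})
for n in("scene","top"):
    im=cams.read_camera(n);cv2.imwrite(f"pics/{n}0.png",im);i=cams.camera_info(n);print(n,i["fx"],i["cx"],i["cy"]);print(i["view"])
a=np.hstack([cv2.imread("pics/top0.png"),cv2.imread("pics/scene0.png")])
E
```

```text
pics
{'t': np.float64(0.0), 'joints': array([ 0.998,  0.492,  1.559, -0.   ,  1.092, -0.106]), 'qvel': array([-0.002, -0.001,  0.   ,  0.001, -0.001, -0.   ]), 'tau': array([ -0.004, -61.264, -25.817,   0.069,   0.048,  -0.   ]), 'eef_pos': array([281.115, 557.954, 228.055]), 'tcp_rot': array([-1.668,  1.57 , -2.135]), 'ft_force': array([0.17 , 0.148, 0.414]), 'moment': array([ 0.017, -0.007,  0.   ]), 'opening': np.float64(0.998)}
scene 451.9246140170227 286.3942685966925 205.13266102216429
[[  -0.603    0.798   -0.009  319.015]
 [   0.417    0.306   -0.856 -100.363]
 [  -0.68    -0.52    -0.517 1468.82 ]
 [   0.       0.       0.       1.   ]]
top 480.07967352637536 282.2497029281243 213.49092643794046
[[  -0.018   -1.      -0.006    7.618]
 [  -0.978    0.019   -0.21   529.385]
 [   0.21     0.002   -0.978 1204.952]
 [   0.       0.       0.       1.   ]]
```

View pics/top0.png

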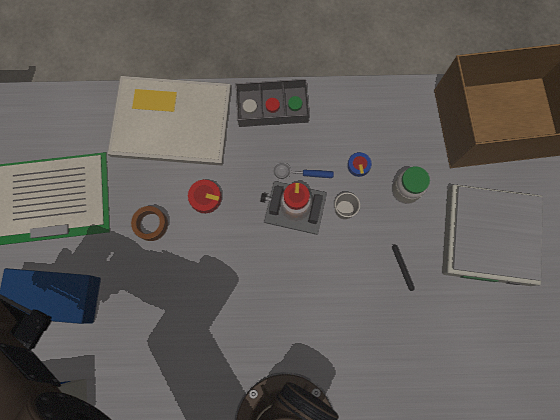

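View pics/scene0.png

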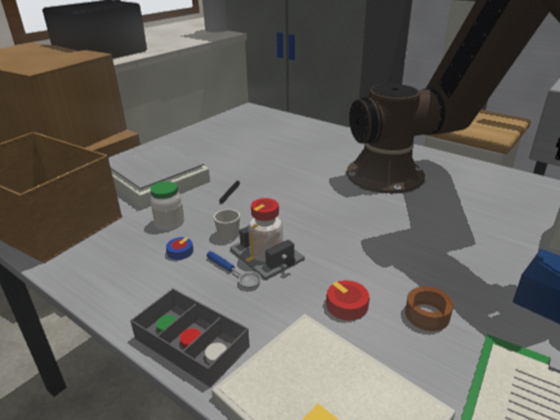

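The target lid sits on the clamped jar at top (297,196) and scene (265,208). The big red lid at top (205,196) and the blue one at (360,163) are look-alikes. Next I measure its position from both views.

```bash
cat > h.py <<'E'
import cv2,numpy as np
from cell import env,cams
np.set_printoptions(suppress=True,precision=3)
def ray(i,u,v):
    V=np.array(i["view"]);R=V[:3,:3];o=-R.T@V[:3,3]
    d=R.T@np.array([(u-i["cx"])/i["fx"],(v-i["cy"])/i["fy"],1]);return o,d/np.linalg.norm(d)
def onz(i,u,v,z):
    o,d=ray(i,u,v);return o+d*(z-o[2])/d[2]
def proj(i,p):
    V=np.array(i["view"]);c=V[:3,:3]@np.asarray(p,float)+V[:3,3];return np.array([i["fx"]*c[0]/c[2]+i["cx"],i["fy"]*c[1]/c[2]+i["cy"]])
def masks(im):
    h=cv2.cvtColor(im,cv2.COLOR_BGR2HSV);H,S,V=[h[...,k].astype(int) for k in range(3)]
    red=((H<8)|(H>172))&(S>130)&(V>60); yel=(H>14)&(H<32)&(S>110)&(V>90)
    return red,yel
E
python3 - <<'E'
from h import *
for n,(u0,v0,u1,v1) in dict(top=(270,175,330,230),scene=(225,190,300,270)).items():
    im=cv2.imread(f"pics/{n}0.png");i=cams.camera_info(n);r,y=masks(im)
    for nm,m in(("red",r),("yel",y)):
        k=np.zeros(m.shape,np.uint8);k[v0:v1,u0:u1]=m[v0:v1,u0:u1]
        N,l,st,c=cv2.connectedComponentsWithStats(k)
        for j in range(1,N):
            if st[j,4]<5: continue
            print(n,nm,st[j],c[j],onz(i,*c[j],145)[:2],onz(i,*c[j],105)[:2],onz(i,*c[j],20)[:2])
E
```

```text
top red [284 183  26  27 492] [296.    196.112] [553.384 -36.824] [563.467 -37.951] [584.894 -40.347]
top yel [295 183   4  10  36] [296.667 187.833] [574.383 -38.966] [585.201 -40.169] [608.188 -42.724]
scene red [251 198  27  22 438] [264.874 208.658] [574.638 -24.506] [525.136 -66.95 ] [ 419.945 -157.143]
scene yel [254 204  10   7  28] [258.679 207.036] [577.512 -40.274] [528.226 -83.904] [ 423.494 -176.617]
scene yel [252 225   5   3   9] [254. 226.] [642.435   1.453] [598.032 -39.039] [ 503.677 -125.083]
scene yel [246 233   8  28  74] [250.919 248.649] [706.872  48.718] [667.316  11.781] [583.259 -66.709]
```

Run:
```python
from h import *
from scipy.spatial.transform import Rotation as Ro
s=env.state();R=Ro.from_euler("xyz",s["tcp_rot"]).as_matrix();print(R)
V=np.array(cams.camera_info("wrist")["view"]);o=-V[:3,:3].T@V[:3,3]
print("cam in tool",R.T@(o-s["eef_pos"]),"cam axes in tool",(R.T@V[:3,:3].T))
p=np.array([557,-36,300.]);print(R.T@(p-s["eef_pos"])/500)
```

```text
[[-0.001  0.45   0.893]
 [-0.001  0.893 -0.45 ]
 [-1.    -0.001 -0.   ]]
cam in tool [-155.698    0.232  -82.785] cam axes in tool [[-0.001 -0.289  0.957]
 [ 1.    -0.     0.   ]
 [ 0.     0.957  0.289]]
[-0.143 -0.813  1.027]
```

Request:
carry_out --grip '[-1,-1,-1,-1,-1]' --pt "-0.01 -0.06 0.075" --pt "-0.01 -0.06 0.075" --pt "-0.01 -0.06 0.075" --pt "-0.01 -0.06 0.075" --pt "-0.01 -0.06 0.075" --turn '[0,0,0,0,0]'

```text
t: 0.6
eef_pos: [381.5, 338.0, 253.7]
tcp_rot: [-2.139, 1.57, -2.605]
ft_force: [0.1, 0.2, -0.9]
opening: 1.002
```

Request:
carry_out --grip '[-1,-1,-1,-1,-1]' --pt "-0.01 -0.06 0.075" --pt "-0.01 -0.06 0.075" --pt "-0.01 -0.06 0.075" --pt "-0.01 -0.06 0.075" --pt "-0.01 -0.06 0.075" --turn '[0,0,0,0,0]'

```text
t: 1.1
eef_pos: [481.5, 119.6, 278.8]
tcp_rot: [2.597, 1.571, 2.13]
ft_force: [0.9, 0.9, -0.8]
opening: 1.001
```

Request:
carry_out --grip '[-1,-1,-1,-1,-1]' --pt "-0.01 -0.06 0.075" --pt "-0.01 -0.06 0.075" --pt "-0.01 -0.06 0.075" --pt "-0.01 -0.033 0.052" --pt "0 0 0" --turn '[0,0,0,0,0]'

```text
t: 1.6
eef_pos: [558.3, -39.2, 298.4]
tcp_rot: [-0.339, 1.57, -0.81]
ft_force: [0.1, 0.5, -0.6]
opening: 0.999
```

Request:
carry_out --grip '[-1,-1,-1,-1,-1]' --pt "0 0 0" --pt "0 0 0" --pt "0 0 0" --pt "0 0 0" --pt "0 0 0" --turn '[0.047,0.047,0.047,0.047,0.047]'

```text
t: 2.1
eef_pos: [556.4, -35.1, 298.3]
tcp_rot: [-2.411, 1.57, 2.662]
ft_force: [0.2, 0.1, 0.5]
opening: 0.997
```

Request:
carry_out --grip '[-1,-1,-1,-1,-1]' --pt "0 0 0" --pt "0 0 0" --pt "0 0 0" --pt "0 0 0" --pt "0 0 0" --turn '[0.047,0.047,0.047,0.047,0.047]'

```text
t: 2.6
eef_pos: [556.4, -35.1, 298.3]
tcp_rot: [-1.695, 1.57, 2.639]
ft_force: [-0.4, -0.7, 0.7]
opening: 0.999
```

Request:
carry_out --grip '[-1,-1,-1,-1,-1]' --pt "0 0 0" --pt "0 0 0" --pt "0 0 0" --pt "0 0 0" --pt "0 0 0" --turn '[0.047,0.047,0.047,0.047,0.047]'

```text
t: 3.1
eef_pos: [556.4, -35.1, 298.3]
tcp_rot: [-0.893, 1.57, 2.704]
ft_force: [0.0, -0.2, 0.4]
opening: 0.997
```

Request:
carry_out --grip '[-1,-1,-1,-1,-1]' --pt "0 0 0" --pt "0 0 0" --pt "0 0 0" --pt "0 0 0" --pt "0 0 0" --turn '[0.047,0.047,0.047,0.047,0]'

```text
t: 3.6
eef_pos: [556.5, -35.2, 298.4]
tcp_rot: [-0.341, 1.57, 2.668]
ft_force: [-0.1, 0.3, 0.3]
opening: 0.999
```

Run:
```python
from h import *
s=env.state();print(s["t"],s["eef_pos"],s["tcp_rot"],s["joints"],s["qvel"])
i=cams.camera_info("wrist");im=cams.read_camera("wrist");cv2.imwrite("pics/w1.png",im);np.save("w1v.npy",i["view"])
```

```text
3.6 [556.457 -35.205 298.39 ] [-0.341  1.57   2.668] [-0.182  0.329  1.63   0.     1.183  1.521] [-0.004  0.001 -0.002 -0.002  0.001 -0.181]
```

View pics/w1.png

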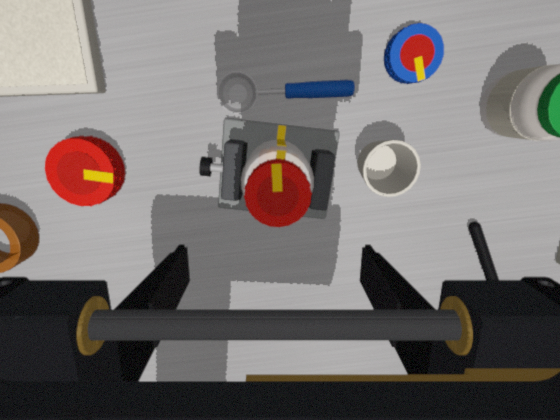

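The wrist view shows the lid at (278,193), its mark at (277,178), and the stripe on the shoulder and plate at about (281,145). Next I compute the axis and angles.

```bash
cat > m.py <<'E'
from h import *
def lid(im,i,z,box):
    u0,v0,u1,v1=box;r,y=masks(im);m=np.zeros(r.shape,np.uint8);m[v0:v1,u0:u1]=(r|y)[v0:v1,u0:u1]*255
    rr=np.zeros_like(m);rr[v0:v1,u0:u1]=r[v0:v1,u0:u1]*255
    # yellow comps
    yy=np.zeros_like(m);yy[v0:v1,u0:u1]=y[v0:v1,u0:u1]*255
    N,l,st,c=cv2.connectedComponentsWithStats(yy)
    for j in range(1,N):
        if st[j,4]<15: continue
        q=np.argwhere(l==j)[:,::-1]
        for zz in(z,105,12): 
            w=np.array([onz(i,*p,zz)[:2] for p in q]);f=cv2.fitLine(w.astype(np.float32),cv2.DIST_L2,0,.01,.01).ravel()
            print("yel",st[j],"z",zz,"mean",w.mean(0),"lineyaw",np.degrees(np.arctan2(f[1],f[0])),"ends",w[w[:,0].argmin()],w[w[:,0].argmax()])
    cs,_=cv2.findContours(rr,cv2.RETR_EXTERNAL,cv2.CHAIN_APPROX_NONE);c=max(cs,key=cv2.contourArea)
    w=np.array([onz(i,*p,z)[:2] for p in cv2.convexHull(c)[:,0]]).astype(np.float32)
    print("circle@ztop",cv2.minEnclosingCircle(w), "ext",w.min(0),w.max(0))
E
python3 - <<'E'
from m import *
i=cams.camera_info("wrist");i["view"]=np.load("w1v.npy");im=cv2.imread("pics/w1.png")
lid(im,i,145,(225,115,335,235))
i=cams.camera_info("top");im=cv2.imread("pics/top0.png");lid(im,i,145,(270,175,330,230))
E
```

```text
yel [277 125   9  22 175] z 145 mean [613.657 -48.211] lineyaw -8.724052 ends [603.84  -50.648] [622.947 -46.751]
yel [277 125   9  22 175] z 105 mean [610.568 -48.548] lineyaw -8.724372 ends [599.48 -51.3 ] [621.06  -46.899]
yel [277 125   9  22 175] z 12 mean [603.387 -49.332] lineyaw -8.724404 ends [589.344 -52.817] [616.674 -47.243]
yel [276 150  10  10  82] z 145 mean [597.029 -45.674] lineyaw -36.0034 ends [592.431 -47.391] [601.242 -43.012]
yel [276 150  10  10  82] z 105 mean [591.788 -45.683] lineyaw -35.989872 ends [586.595 -47.622] [596.546 -42.676]
yel [276 150  10  10  82] z 12 mean [579.601 -45.703] lineyaw -36.019276 ends [573.025 -48.158] [585.628 -41.895]
yel [271 164  12  28 290] z 145 mean [576.205 -39.23 ] lineyaw -4.7821565 ends [562.867 -41.778] [589.337 -35.895]
yel [271 164  12  28 290] z 105 mean [568.268 -38.405] lineyaw -4.782102 ends [553.203 -41.283] [583.1   -34.638]
yel [271 164  12  28 290] z 12 mean [549.815 -36.486] lineyaw -4.782098 ends [530.735 -40.13 ] [568.599 -31.715]
circle@ztop ((560.7547607421875, -37.91923522949219), 32.672176361083984) ext [528.143 -69.639] [593.277  -6.369]
yel [295 183   4  10  36] z 145 mean [574.392 -38.967] lineyaw -5.8526196 ends [563.715 -41.991] [586.767 -37.617]
yel [295 183   4  10  36] z 105 mean [585.21 -40.17] lineyaw -5.8530107 ends [574.16  -43.299] [598.017 -38.772]
yel [295 183   4  10  36] z 12 mean [610.361 -42.965] lineyaw -5.852826 ends [598.443 -46.34 ] [624.174 -41.458]
circle@ztop ((554.5413208007812, -36.991676330566406), 33.712223052978516) ext [520.999 -68.97 ] [586.958  -7.22 ]
```

Request:
carry_out --grip '[-1,-1,-1,-1,-1]' --pt "0.08 0.004 -0.006" --pt "0.08 0 0" --pt "0.08 0 0" --pt "0.006 0 0" --pt "0 0 0" --turn '[0,0,0,0,0]'

```text
t: 4.15
eef_pos: [559.7, -38.1, 175.9]
tcp_rot: [-0.134, 1.57, 2.879]
ft_force: [0.3, -1.0, 0.8]
opening: 1.0
```

Run:
```python
from m import *
from scipy.spatial.transform import Rotation as Ro
s=env.state();print(s["t"],s["eef_pos"],s["joints"],s["ft_force"]);print(Ro.from_euler("xyz",s["tcp_rot"]).as_matrix())
i=cams.camera_info("wrist");im=cams.read_camera("wrist");cv2.imwrite("pics/w2.png",im);np.save("w2v.npy",i["view"])
print(proj(i,[559,-37.5,145]),proj(i,s["eef_pos"]+np.array([0,0,-14])))
lid(im,i,145,(180,60,400,400))
```

```text
4.15 [559.659 -38.121 175.876] [-0.186  0.462  1.777  0.     0.904  1.513] [ 0.297 -0.987  0.767]
[[-0.001 -0.128 -0.992]
 [ 0.    -0.992  0.128]
 [-1.    -0.     0.001]]
[274.346 251.852] [275.293 263.109]
yel [275 135  14  34 384] z 145 mean [617.563 -48.669] lineyaw -8.103274 ends [608.237 -51.503] [626.833 -47.691]
yel [275 135  14  34 384] z 105 mean [612.568 -48.779] lineyaw -8.103329 ends [601.242 -52.221] [623.827 -47.591]
yel [275 135  14  34 384] z 12 mean [600.954 -49.035] lineyaw -8.103367 ends [584.977 -53.89 ] [616.837 -47.359]
yel [273 175  15  18 222] z 145 mean [600.156 -46.005] lineyaw -10.759758 ends [594.827 -48.22 ] [605.251 -43.831]
yel [273 175  15  18 222] z 105 mean [591.426 -45.544] lineyaw -10.759053 ends [584.955 -48.233] [597.615 -42.903]
yel [273 175  15  18 222] z 12 mean [571.131 -44.471] lineyaw -10.757994 ends [562.003 -48.265] [579.861 -40.746]
yel [265 203  18  43 694] z 145 mean [576.507 -39.357] lineyaw -4.2803054 ends [562.815 -42.591] [589.78  -36.641]
yel [265 203  18  43 694] z 105 mean [562.704 -37.47 ] lineyaw -4.2803307 ends [546.076 -41.397] [578.825 -34.171]
yel [265 203  18  43 694] z 12 mean [530.614 -33.081] lineyaw -4.280338 ends [507.157 -38.622] [553.354 -28.428]
yel [247 376 153   5 765] z 145 mean [462.402 -58.409] lineyaw 82.69094 ends [ 454.146 -109.628] [470.63   -7.391]
yel [247 376 153   5 765] z 105 mean [424.123 -60.608] lineyaw 82.69094 ends [ 414.096 -122.815] [434.115   1.354]
yel [247 376 153   5 765] z 12 mean [335.123 -65.721] lineyaw 82.69094 ends [ 320.978 -153.475] [349.218  21.686]
circle@ztop ((562.178466796875, -38.307716369628906), 33.691810607910156) ext [528.568 -69.726] [595.771  -6.708]
```

View pics/w2.png

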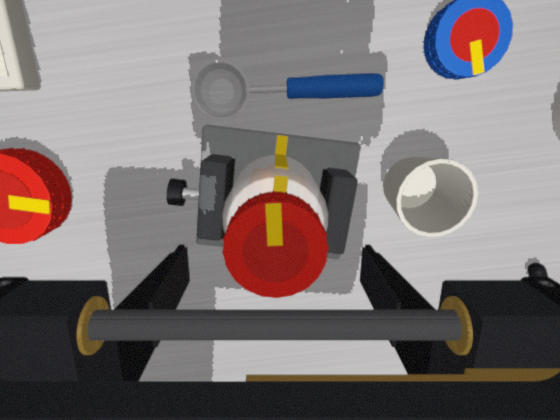

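Lid centre is about (560.3,-38.2) with the mark at yaw -4° and the stripe at about -14°, so the starting angle is about 10°. The TCP is already on the axis within 1 mm, so I descend and grip.

Request:
carry_out --grip '[-1,-1,-1,1,1]' --pt "0.04 0 -0.0006" --pt "0.04 0 0" --pt "0.012 0 0" --pt "0 0 0" --pt "0 0 0" --turn '[0,0,0,0,0]'

```text
t: 4.7
eef_pos: [560.6, -38.4, 131.2]
tcp_rot: [3.134, 1.569, -0.138]
ft_force: [0.4, 0.4, -0.2]
opening: 0.89
```

Request:
carry_out --grip '[1,1,1]' --pt "0 0 0" --pt "0 0 0" --pt "0 0 0" --turn '[0,0,0]'

```text
t: 5.0
eef_pos: [560.1, -38.4, 130.2]
tcp_rot: [-3.135, 1.57, -0.124]
ft_force: [-0.4, -0.5, 4.1]
opening: 0.668
```

Request:
carry_out --grip '[1,1,1,1,1]' --pt "0 0 0" --pt "0 0 0" --pt "0 0 0" --pt "0 0 0" --pt "0 0 0" --turn '[0,-0.03,-0.03,-0.03,-0.03]'

```text
t: 5.5
eef_pos: [560.3, -38.4, 130.2]
tcp_rot: [2.844, 1.569, -0.048]
ft_force: [-0.7, 1.0, 5.7]
opening: 0.669
```

Request:
carry_out --grip '[1,1,1,1,1]' --pt "0 0 0" --pt "0 0 0" --pt "0 0 0" --pt "0 0 0" --pt "0 0 0" --turn '[-0.03,-0.03,-0.03,-0.03,0]'

```text
t: 6.0
eef_pos: [559.9, -38.3, 129.6]
tcp_rot: [-1.639, 1.571, 2.127]
ft_force: [-0.3, -0.2, -1.3]
opening: 0.667
```

Run:
```python
from m import *
s=env.state();print(s["t"],s["eef_pos"],s["joints"],s["ft_force"],s["moment"],s["opening"])
i=cams.camera_info("wrist");im=cams.read_camera("wrist");cv2.imwrite("pics/w3.png",im);np.save("w3v.npy",i["view"])
lid(im,i,145,(180,60,400,370))
```

```text
6.0 [559.862 -38.349 129.602] [-0.186  0.523  1.82   0.     0.799  0.76 ] [-0.282 -0.207 -1.265] [-0.059  0.161 -0.028] 0.6673019646794511
yel [309 162  25  48 425] z 145 mean [614.033 -22.416] lineyaw 37.008186 ends [606.049 -33.327] [621.31  -19.609]
yel [309 162  25  48 425] z 105 mean [610.61  -31.713] lineyaw 37.007645 ends [600.351 -45.734] [619.963 -28.107]
yel [309 162  25  48 425] z 12 mean [602.653 -53.33 ] lineyaw 37.007687 ends [587.102 -74.583] [616.83  -47.862]
yel [304 208  24  21 282] z 145 mean [599.377 -31.389] lineyaw -37.001778 ends [595.485 -28.847] [603.617 -29.18 ]
yel [304 208  24  21 282] z 105 mean [591.776 -43.244] lineyaw -37.01322 ends [586.775 -39.978] [597.225 -40.406]
yel [304 208  24  21 282] z 12 mean [574.104 -70.808] lineyaw -37.009308 ends [566.523 -65.857] [582.364 -66.505]
yel [ 261  231   23   54 1096] z 145 mean [572.927 -26.927] lineyaw 38.46802 ends [559.869 -31.468] [585.675 -22.427]
yel [ 261  231   23   54 1096] z 105 mean [557.786 -37.51 ] lineyaw 38.468117 ends [541.004 -43.347] [574.168 -31.727]
yel [ 261  231   23   54 1096] z 12 mean
[... 197 characters left out ...]
86 296  14  24 172] z 105 mean [ 576.05  -115.592] lineyaw 59.21896 ends [ 570.064 -124.981] [ 581.042 -112.715]
yel [386 296  14  24 172] z 12 mean [ 550.266 -180.474] lineyaw 59.22018 ends [ 541.193 -194.706] [ 557.834 -176.112]
yel [390 339  10  16 100] z 145 mean [ 569.956 -103.991] lineyaw 57.64471 ends [ 567.084 -108.136] [ 573.981 -102.616]
yel [390 339  10  16 100] z 105 mean [ 553.967 -136.546] lineyaw 57.64042 ends [ 550.276 -141.873] [ 559.139 -134.779]
yel [390 339  10  16 100] z 12 mean [ 516.793 -212.235] lineyaw 57.638638 ends [ 511.199 -220.31 ] [ 524.633 -209.557]
circle@ztop ((563.8187255859375, -34.49455261230469), 32.76487731933594) ext [534.78  -66.626] [595.473  -4.026]
```

View pics/w3.png

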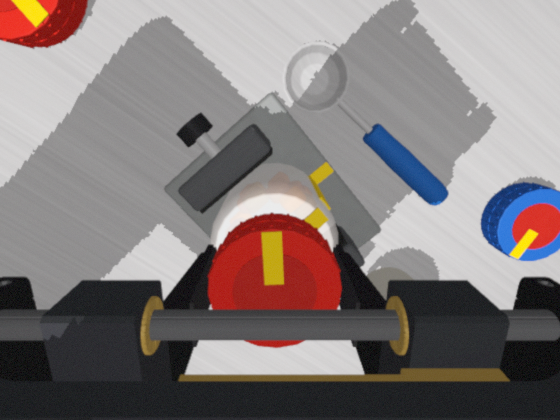

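The lid followed: mark yaw is about 38.5°. Triangulating w2 and w3 puts the stripe at yaw -14°, so the angle is about 52°. I turn 9° more and then push gently down.

Request:
carry_out --grip '[1,1,1,1,1]' --pt "0 0 0" --pt "0 0 0" --pt "0.003 0 0" --pt "0.003 0 0" --pt "0 0 0" --turn '[-0.026,-0.026,0,0,0]'

```text
t: 6.55
eef_pos: [559.7, -38.3, 126.3]
tcp_rot: [-1.146, 1.57, 2.779]
ft_force: [0.0, -0.0, -0.5]
opening: 0.664
```

Request:
carry_out --grip '[1,1,1,1]' --pt "0.003 0 0" --pt "0.003 0 0" --pt "0.001 0 0" --pt "0 0 0" --turn '[0,0,0,0]'

```text
t: 6.95
eef_pos: [559.9, -38.4, 123.3]
tcp_rot: [2.79, 1.571, 0.434]
ft_force: [-1.6, 0.1, 2.0]
opening: 0.664
```

Run:
```python
from m import *
s=env.state();print(s["t"],s["eef_pos"],s["joints"],s["ft_force"],s["moment"],s["opening"])
```

```text
6.95 [559.89  -38.351 123.282] [-0.186  0.532  1.826  0.     0.784  0.598] [-1.635  0.127  2.043] [-0.106  0.319 -0.023] 0.6643764293832314
```

Request:
carry_out --grip '[1,1,1,1,1]' --pt "0 0 0" --pt "0 0 0" --pt "0 0 0" --pt "0 0 0" --pt "0 0 0" --turn '[0.03,0.03,0.03,0.03,0.03]'

```text
t: 7.45
eef_pos: [560.1, -38.4, 123.3]
tcp_rot: [2.799, 1.57, -0.031]
ft_force: [-0.2, -0.2, 1.4]
opening: 0.665
```

Request:
carry_out --grip '[1,1,1,1,1]' --pt "0 0 0" --pt "0 0 0" --pt "0 0 0" --pt "0 0 0" --pt "0 0 0" --turn '[0.03,0.03,0.03,0.03,0]'

```text
t: 7.95
eef_pos: [560.1, -38.4, 123.2]
tcp_rot: [-3.12, 1.57, -0.041]
ft_force: [1.0, -1.0, 1.4]
opening: 0.665
```

Run:
```python
from m import *
s=env.state();print(s["t"],s["eef_pos"],s["joints"],s["ft_force"],s["moment"],s["opening"])
i=cams.camera_info("wrist");im=cams.read_camera("wrist");cv2.imwrite("pics/w4.png",im);np.save("w4v.npy",i["view"])
lid(im,i,138,(180,60,380,370))
```

```text
7.95 [560.097 -38.377 123.245] [-0.186  0.532  1.825  0.     0.784  1.448] [ 0.966 -0.958  1.441] [-0.113  0.131 -0.007] 0.6652617623907423
yel [278 141  18  46 594] z 138 mean [619.134 -46.464] lineyaw -3.3259854 ends [609.433 -49.819] [628.624 -45.761]
yel [278 141  18  46 594] z 105 mean [613.892 -47.257] lineyaw -3.326101 ends [601.92  -51.397] [625.603 -46.39 ]
yel [278 141  18  46 594] z 12 mean [599.119 -49.491] lineyaw -3.326088 ends [580.749 -55.843] [617.089 -48.16 ]
yel [275 194  21  22 329] z 138 mean [601.555 -45.029] lineyaw -14.385263 ends [596.567 -47.477] [606.382 -42.362]
yel [275 194  21  22 329] z 105 mean [592.199 -45.486] lineyaw -14.384538 ends [586.044 -48.506] [598.155 -42.195]
yel [275 194  21  22 329] z 12 mean [565.832 -46.774] lineyaw -14.385956 ends [556.387 -51.408] [574.972 -41.723]
yel [ 261  231   23   54 1096] z 138 mean [576.617 -38.033] lineyaw -0.89204097 ends [563.031 -42.087] [589.564 -40.011]
yel [ 261  231   23   54 1096] z 105 mean [561.425 -36.853] lineyaw -0.8920386 ends [544.66  -41.856] [577.402 -39.294]
yel [ 261  231   23   54 1096] z 12 mean [518.612 -33.527] lineyaw -0.8920326 ends [492.886 -41.203] [543.127 -37.272]
circle@ztop ((564.7256469726562, -38.09968566894531), 32.927494049072266) ext [548.103 -69.585] [597.607  -5.941]
```

View pics/w4.png

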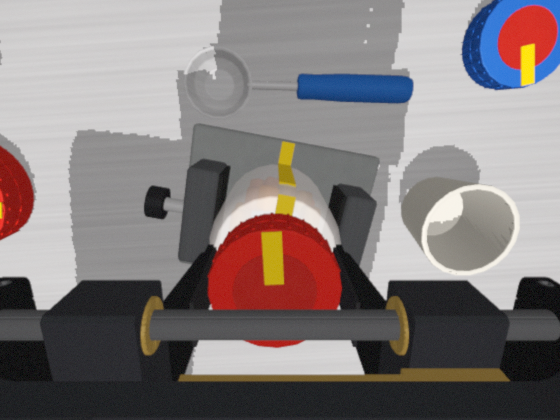

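The lid is down and turning freely with no slip in the jaws. The mark is about 13° from the stripe, so I turn on in small steps and watch the moment.

Request:
carry_out --grip '[1,1,1,1,1]' --pt "0 0 0" --pt "0 0 0" --pt "0 0 0" --pt "0 0 0" --pt "0 0 0" --turn '[0.016,0.016,0.016,0.016,0]'

```text
t: 8.5
eef_pos: [560.1, -38.5, 123.2]
tcp_rot: [3.0, 1.57, -0.402]
ft_force: [0.6, -1.1, 2.4]
opening: 0.67
```

Run:
```python
from m import *
s=env.state();print(s["t"],s["joints"],s["ft_force"],s["moment"],s["tau"],s["opening"])
```

```text
8.5 [-0.186  0.532  1.825 -0.     0.784  1.645] [ 0.584 -1.146  2.399] [-0.245  0.13  -0.108] [  0.866 -56.423 -18.715   0.145   0.05    0.574] 0.669815382772591
```

Request:
carry_out --grip '[1,1,1,1]' --pt "0 0 0" --pt "0 0 0" --pt "0 0 0" --pt "0 0 0" --turn '[0.01,0.01,0,0]'

```text
t: 8.9
eef_pos: [560.1, -38.6, 123.2]
tcp_rot: [2.631, 1.57, -0.832]
ft_force: [-0.1, -2.7, 2.5]
opening: 0.666
```

Run:
```python
from m import *
s=env.state();print(s["t"],s["joints"],s["ft_force"],s["moment"],s["tau"],s["opening"])
i=cams.camera_info("wrist");im=cams.read_camera("wrist");cv2.imwrite("pics/w5.png",im);np.save("w5v.npy",i["view"])
lid(im,i,138,(180,60,380,370))
```

```text
8.9 [-0.186  0.532  1.825 -0.001  0.784  1.707] [-0.059 -2.68   2.534] [-0.526  0.073  1.022] [  0.65  -56.2   -18.275   1.261   0.202   1.079] 0.6664932734210977
yel [261 141  17  44 596] z 138 mean [617.323 -55.142] lineyaw -18.665714 ends [608.342 -55.461] [626.73  -55.925]
yel [261 141  17  44 596] z 105 mean [612.609 -53.073] lineyaw -18.66558 ends [601.526 -53.466] [624.218 -54.039]
yel [261 141  17  44 596] z 12 mean [599.324 -47.243] lineyaw -18.665676 ends [582.317 -47.846] [617.138 -48.725]
yel [261 194  19  21 333] z 138 mean [600.622 -49.741] lineyaw -17.079695 ends [595.366 -52.085] [605.523 -47.272]
yel [261 194  19  21 333] z 105 mean [591.999 -46.408] lineyaw -17.081291 ends [585.513 -49.3  ] [598.048 -43.361]
yel [261 194  19  21 333] z 12 mean [567.698 -37.015] lineyaw -17.079918 ends [557.746 -41.453] [576.98 -32.34]
yel [ 261  231   23   54 1093] z 138 mean [575.989 -42.451] lineyaw -15.334296 ends [561.788 -42.995] [589.494 -41.718]
yel [ 261  231   23   54 1093] z 105 mean [561.601 -37.411] lineyaw -15.334404 ends [544.077 -38.083] [578.267 -36.507]
yel [ 261  231   23   54 1093] z 12 mean [521.053 -23.209] lineyaw -15.334344 ends [494.162 -24.241] [546.627 -21.822]
circle@ztop ((564.3904418945312, -39.624515533447266), 33.06300735473633) ext [541.184 -70.288] [597.39   -6.812]
```

Request:
carry_out --grip '[1,1,1]' --pt "0 0 0" --pt "0 0 0" --pt "0 0 0" --turn '[0.01,0,0]'

```text
t: 9.25
eef_pos: [560.0, -38.5, 123.3]
tcp_rot: [-3.032, 1.57, -0.247]
ft_force: [0.7, -4.4, 4.1]
opening: 0.668
```

Run:
```python
from m import *
s=env.state();print(s["t"],s["joints"],s["ft_force"],s["moment"],s["tau"],s["opening"])
i=cams.camera_info("wrist");im=cams.read_camera("wrist");cv2.imwrite("pics/w6.png",im);np.save("w6v.npy",i["view"])
lid(im,i,138,(180,190,380,370))
```

```text
9.25 [-0.186  0.532  1.825 -0.     0.784  1.74 ] [ 0.657 -4.439  4.086] [-0.795  0.174  0.635] [  1.819 -55.336 -18.001   1.252   0.156   0.659] 0.6681770319574318
yel [259 194  19  21 336] z 138 mean [600.358 -50.308] lineyaw -12.148812 ends [595.102 -52.457] [605.413 -48.004]
yel [259 194  19  21 336] z 105 mean [591.904 -46.481] lineyaw -12.150287 ends [585.417 -49.134] [598.141 -43.639]
yel [259 194  19  21 336] z 12 mean [568.078 -35.698] lineyaw -12.148314 ends [558.124 -39.768] [577.649 -31.336]
yel [ 259  231   25   55 1099] z 138 mean [575.921 -42.493] lineyaw -15.5395775 ends [562.027 -41.738] [589.433 -42.298]
yel [ 259  231   25   55 1099] z 105 mean [561.747 -36.837] lineyaw -15.5396805 ends [544.602 -35.906] [578.421 -36.597]
yel [ 259  231   25   55 1099] z 12 mean [521.804 -20.899] lineyaw -15.539713 ends [495.495 -19.471] [547.389 -20.531]
circle@ztop ((564.3048706054688, -39.66537857055664), 32.97511672973633) ext [540.287 -70.601] [597.049  -6.828]
```

The wrist turned 1.9° but the lid only 0.2°, so it is against its stop. I release and rise.

Request:
carry_out --grip '[-1,-1,-1,-1,-1]' --pt "0 0 0" --pt "0 0 0" --pt "0 0 0" --pt "0 0 0" --pt "0 0 0" --turn '[0,0,0,0,0]'

```text
t: 9.8
eef_pos: [559.8, -38.2, 123.0]
tcp_rot: [-0.499, 1.57, 2.285]
ft_force: [0.6, -0.5, -0.5]
opening: 0.985
```

Request:
carry_out --grip '[-1,-1,-1,-1,-1]' --pt "-0.03 0 0" --pt "-0.05 0 0" --pt "-0.05 0 0" --pt "0 0 0" --pt "0 0 0" --turn '[0,0,0,0,0]'

```text
t: 10.3
eef_pos: [559.8, -38.3, 188.2]
tcp_rot: [-2.731, 1.57, 0.054]
ft_force: [-0.0, -0.5, -0.4]
opening: 1.001
```

Run:
```python
from m import *
s=env.state();print(s["t"],s["eef_pos"],s["ft_force"],s["opening"])
i=cams.camera_info("wrist");im=cams.read_camera("wrist");cv2.imwrite("pics/w7.png",im)
lid(im,i,138,(200,60,360,300))
t=cams.read_camera("top");cv2.imwrite("pics/top7.png",t)
```

```text
10.3 [559.825 -38.285 188.215] [-0.017 -0.458 -0.435] 1.0005075578449014
yel [263 134  13  33 351] z 138 mean [614.651 -54.965] lineyaw -18.949802 ends [605.375 -54.64 ] [624.304 -55.335]
yel [263 134  13  33 351] z 105 mean [611.193 -53.116] lineyaw -18.950012 ends [600.431 -52.739] [622.392 -53.546]
yel [263 134  13  33 351] z 12 mean [601.448 -47.906] lineyaw -18.949945 ends [586.498 -47.383] [617.006 -48.503]
yel [263 172  14  15 167] z 138 mean [598.127 -49.048] lineyaw 2.5462704 ends [593.22  -51.431] [602.892 -47.129]
yel [263 172  14  15 167] z 105 mean [592.021 -46.252] lineyaw 2.539337 ends [586.329 -49.017] [597.55  -44.025]
yel [263 172  14  15 167] z 12 mean [574.815 -38.37 ] lineyaw 2.5403125 ends [566.906 -42.211] [582.495 -35.277]
yel [263 195  19  40 579] z 138 mean [575.902 -42.291] lineyaw -15.060319 ends [561.991 -41.914] [589.232 -41.894]
yel [263 195  19  40 579] z 105 mean [566.235 -38.411] lineyaw -15.060443 ends [550.095 -37.974] [581.702 -37.951]
yel [263 195  19  40 579] z 12 mean [538.993 -27.479] lineyaw -15.060336 ends [516.572 -26.872] [560.479 -26.839]
circle@ztop ((561.6331176757812, -38.49388122558594), 33.58518981933594) ext [528.068 -69.509] [595.138  -6.557]
```

View pics/w7.png

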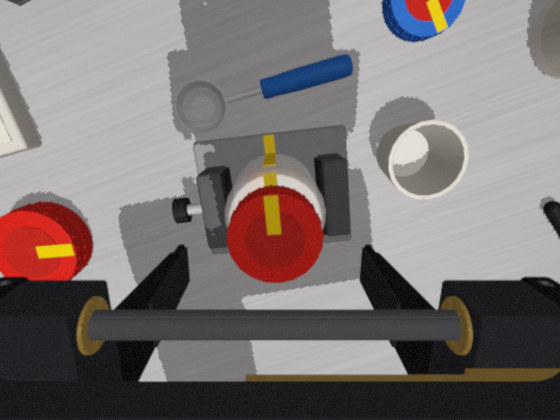

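The mark at (273,215) is in line with the stripe pieces at (270,180) and (269,150). The lid is down and the fingers are clear, so I hand in.

Run:
```python
from h import *
a=cv2.imread("pics/top0.png").astype(int);b=cv2.imread("pics/top7.png").astype(int)
for n,(u,v) in dict(cup=(346,205),scoop=(318,174),biglid=(205,196),blue=(360,163)).items(): print(n,np.abs(a-b)[v-8:v+8,u-8:u+8].mean())
print(env.job_done())
```

```text
cup 26.083333333333332
scoop 41.55859375
biglid 16.477864583333332
blue 15.66796875
the job is handed in; nothing more can be done
None
```

The lid is screwed home and released, and the job is handed in at about 10.5 s of the 32 s allowed. The hand-in gives no verdict.

- **Turn back and drop:** I gripped the small red lid and turned it anticlockwise from about 10° to about 61° between mark and stripe. It went down 7 mm with almost no force.
- **Screw on:** I turned it clockwise to the stop. The wrist moment rose to about 1 Nm. On the last nudge the wrist moved 1.9° but the lid only 0.2°, so it was against the stop.
- **Final look:** I let go and rose 65 mm. The mark was at yaw −15° and the stripe at about −14°, in line within my measuring error. The lid's near edge fits its lowered height.

**Checks that disagreed:**
- The top camera put the lid axis 3–6 mm nearer the robot than the wrist camera did. I used the wrist value, and the low forces during turning supported it.
- A top-view before/after difference, taken just before hand-in, came out high around the cup, scoop and other lids (mean 16–42 grey levels). I think the arm and its shadow over the table caused this, but I did not test that. In the wrist pictures the cup, scoop, blue lid and large red lid look where they were. I did not check the tape, spare jar and marker afterwards.

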